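# Hang the ultrasonic cleaner's basket on the drip hook with the lifter

### The job

The jewellery in the ultrasonic cleaner is clean: take the two-pronged lifter out of its wooden caddy, catch the basket's bar with it and lift the basket out of the tank, then hang the basket by its bar in the drip stand's hook so that it hangs freely and nearly upright over the tray, and stand the lifter upright in its caddy again. Handle the basket only with the lifter, never with the gripper or arm, keep it from tipping over, and leave the other things on the bench where they are.

Things in the scene. Friction and masses are not known exactly. Their poses are not given: they have to be found in the camera images.
- lifter_grip (a point): centre of the lifter's dark wooden grip, a square block 20 x 20 mm (x, y) and 50 high, 110 mm above the underside of the lifter's prongs. This is where the lifter is gripped, from above. The axes are the lifter's own: z up when it stands, x towards the open side of its prongs (towards the tips)
- lifter: steel lifter, 135 high, 150 g, standing upright in the caddy on its two J-shaped prongs (8 wide, at y = -30 and +30 mm). Origin: underside, straight below the centre of the grip. A cross plate joins the prongs' stems 55 to 61 mm above the underside (x -13 to +7, y -34 to +34); a 10 mm shaft leads from it up to the grip
- lifter_throat (a point): middle point between the two prongs where a 6 mm bar's axis lies when carried: 9 mm above the lifter's underside, 101 straight below lifter_grip. Axes as the lifter's. Each prong, from the side: stem at x -13 to -7; flat throat floor 3 mm below this point, x -7 to +7; tip at x +7 to +13, its top 9 mm above this point. Throat open upwards; prongs 6 thick below the floor
- caddy: open-topped wooden caddy fixed to the bench, inside 44 x 86 mm (x, y), floor 5 thick, walls 45 high. Origin: centre of its underside. The lifter stands in it with its own x along the caddy's x
- cleaner: grey ultrasonic cleaner fixed to the bench, 140 x 180 x 80 mm, with an open steel tank, inside 96 x 130 mm (x, y), floor at 25 mm height, rim at 80. Origin: centre of its underside; x points away from its control panel
- basket: steel wire basket with a few rings in it, 80 x 112 mm (x, y), 45 high, about 200 g, standing in the tank. Origin: centre of its underside, z up. A rigid bail rises from the middles of its two short sides (at y = -53 and +53)
- basket_bar (a point): middle of the bail's straight horizontal bar, 6 mm thick, running along the basket's y, 100 mm clear between the uprights, 105 mm above the basket's underside; between the basket's rim and the bar there is 57 mm of free height. Axes as the basket's; front and back are alike
- stand: dark steel drip stand fixed to the bench: base 110 wide with a shallow tray (18 high), a post 72 mm behind the hook (at x = +72 mm, 164 high) and a level arm 16 wide that runs from it towards -x and ends in the upturned hook. Origin: on the bench straight below the hook's throat; the hook's tip points to -x, the open side from which the bar must come
- hook_throat (a point): where the middle of the basket's bar lies once hung: 165 mm above the bench, 3 mm above the throat's flat floor. The throat is a gap of 26 mm along x between the tip (x -18 to -13, top 11 mm above this point) and a back stop of the same height (x +13 to +18); the hook is 16 wide in y. Axes as the stand's: x from the tip to the post; the bar must lie along y
- jar: amber glass jar with steel lid, 50 across, 60 high (bystander); origin: on its underside
- doming_block: steel cube of 50 mm with round dimples (bystander); origin: on its underside
- hammer: small hammer, 200 long, lying flat (bystander); origin: on its underside
- dividers: brass dividers, about 130 long, 8 thick, lying flat (bystander); origin: on its underside
Mind the look-alikes: they are no part of the job. Leave any red look-alike of the cleaner alone. Leave any red look-alike of the basket alone.

How it is judged:
By the outcome, as a careful person would: the job done as asked, in the order asked, and still so for the second after the job is handed in, with the robot touching nothing.
It also fails if it takes over 72 s, if anything falls off the work surface, if the arm or the gripper's body presses on something with over 40 N, if the wrist force passes 120 N, or if a joint passes its speed limit or range.

### The arm

A 6-joint arm with a two-finger parallel gripper is mounted at the origin on the work surface. World frame = base frame: x ahead of the robot, y to its left, z up, the work surface at z = 0. Lengths are in m, angles in degrees, forces in N, time in s.
With the tool pointing down it reaches from about 0.25 to 0.725 m from the base axis. Payload 9.7 kg.
Tool frame: the origin (TCP) lies on the centre line of the jaws, within the pads' length; the fingertips stand 17 mm ahead of it and the grasp point (between the pads) lies 2 mm behind it (bot.nose_length is the distance from the TCP to the fingertips, in m); x points along the fingers, y is the direction in which the jaws open and shut, and the axes are right-handed (so a half turn about x gives the same grasp; the last joint's range is limited). The gripper opens to 85 mm and grips with 20 to 120 N. Pads are 22 mm wide; open, the fingers measure 114 mm over their backs; the gripper's body (76 mm by 85 mm) begins 54 mm behind the grasp point. The pads swing forward as they close: fully open they stand 13 mm farther back than shut.
Start: joints at [-71.963, 4.979, 10.078, 95.1, 0, 90], TCP at [0.17, -0.523, 0.248] pointing down, gripper open.
Joint ranges: [-179.16, 179.16], [-48.56, 103.87], [-65.8, 70.77], [-126.05, 130.52], [-82.76, 87.17], [-180, 180]. Speed limits (degrees/s): [127.2, 127.2, 147.25, 180, 180, 180].

### API

Orientations are given as [roll, pitch, yaw] about the fixed x, y, z axes, in that order (R = Rz(yaw) Ry(pitch) Rx(roll)).
In Python, from workcell import bot, viewer, ticket gives the robot as it stands.
- The arm moves only by the tool jog_arm, never from a script. Its argument "deltas" is a list of rows, each an object of numbers: "fingers": the opening, from 0 (shut) to 1 (fully open); "x", "y", "z": the shift along the world's x, y, z in mm; "twist": the turn about the world's z in degrees. A call has 1 to 10 rows; each row is the pose to reach, as a shift and turn from the pose measured when the call began; what a row does not reach only later rows make up. A row lasts 1/10 s, in which the tool goes at most 50 mm and 8.59 degrees, less where a joint would pass 70% of its speed; a pose out of reach is approached as far as the arm can. A call with a gripper value outside its range is refused whole. The fingers move at their own pace and stop on an object; "grip_force" is the grip in N (left out, the last holds). Time passes only in rows, so rows that repeat a pose let the fingers close. It gives the time, the measured TCP pose, the force and the opening at its end, in the units of the state.
- bot.get_obs(): the state, without advancing time (a new reading comes with each control period).
- viewer.camera(name): name is "scene" or "top"; returns a dict with "image" (420x560x3 uint8, red, green, blue), "fovy" (degrees; the focal length in pixels is half the picture's height over the tangent of half this angle, whatever the lens; pixels are square), "cx", "cy" (the principal point, pixels), "D" ([k1, k2, p1, p2, k3] as OpenCV has them; the pictures are not rectified), "world_to_cam" (4x4, takes a point from world to camera coordinates). Camera axes: x right, y down, z forward; pixel columns grow to the right and rows downward; lengths in m; the calibration is good to about 2 mm. A picture is of the moment at which its call begins. There is no depth.
- ticket.job_done(): hands the job in, once; it reports no verdict.
The state is a dict: "time": time; "q": joint angles; "qd": joint speeds; "joint_efforts": joint torques, N m; "ee_pos": TCP position; "tcp_rot": TCP orientation; "wrist_force": force on the tool from outside, world axes, zero at the start; "torque": the same for the moment, N m; "opening": finger opening in m.
Only numpy, scipy, OpenCV 4.12 (cv2) and the standard library are available. Lean on these libraries where they do the work, as an engineer would, in place of code of your own. Each camera call takes 0.05 s, during which the arm holds its last target.

## Working session

There is one attempt and no reset: what is moved stays moved. The work goes in short steps, Python scripts to look and compute and a tool call to move; the robot and the scene stay as the last step left them, time stands still between calls to the robot, and variables do not carry over. Pictures are saved under pics/ and viewed, and the job is handed in when it is done.

Besides the shell and the picture viewer there is one more tool, called after "Emit:" in YAML: its name, and indented under it one key for each argument. jog_arm: Moves the arm, as the interface text tells. Its arguments: {"type":"object","properties":{"deltas":{"type":"array"},"grip_force":{"type":"number"}},"required":["deltas"]}

```bash
mkdir -p pics; python3 - <<'E'
from workcell import bot, viewer, ticket
import cv2
o=bot.get_obs()
print({k:o[k] for k in('time','ee_pos','tcp_rot','opening','wrist_force')},bot.nose_length)
for n in('scene','top'):
    c=viewer.camera(n)
    cv2.imwrite(f'pics/{n}0.png',c['image'][:,:,::-1])
    print(n,c['fovy'],c['cx'],c['cy'],c['D'],c['world_to_cam'])
E
```

```text
{'time': 0.0, 'ee_pos': array([ 0.17024112, -0.52277145,  0.24757411]), 'tcp_rot': array([-89.73731991,  89.92224307, 108.30081564]), 'opening': 0.08518015454659254, 'wrist_force': array([-0.1294445 ,  0.16927622, -0.62177459])} 0.017
scene 53.31841069203292 276.4779878600527 211.85356741597644 [-0.09314529  0.          0.          0.          0.        ] [[ 0.26768709  0.96333025  0.01839703 -0.25545709]
 [ 0.63505682 -0.16204375 -0.75527787 -0.25112354]
 [-0.7246009   0.21386129 -0.65514646  1.66997087]
 [ 0.          0.          0.          1.        ]]
top 42.278689995154934 275.57084243798334 209.7453419195436 [-0.00154546  0.          0.          0.          0.        ] [[-0.00368212 -0.99988686  0.01458457  0.09985522]
 [-0.98949659  0.00153545 -0.14454809  0.58400134]
 [ 0.14450934 -0.01496363 -0.98939029  1.26162681]
 [ 0.          0.          0.          1.        ]]
```

View pics/scene0.png

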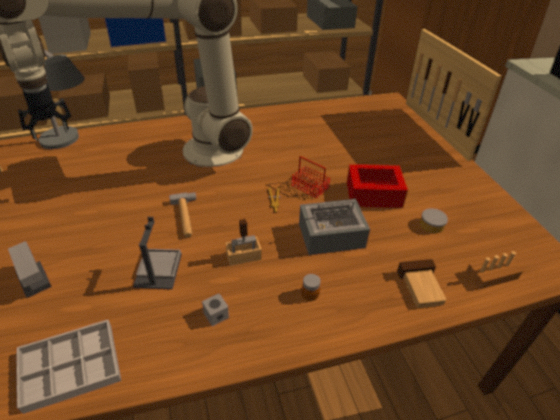

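View pics/top0.png

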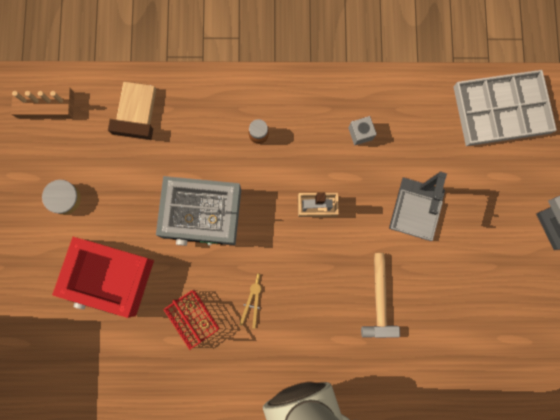

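The top view shows the cleaner with the basket at about (200,210), the caddy and lifter at (318,204), and the stand at (420,205). I'll zoom in on these.

```bash
cat > h.py <<'E'
from workcell import bot, viewer, ticket
import cv2, numpy as np
def cam(n):
    c=viewer.camera(n); f=210/np.tan(np.radians(c['fovy']/2))
    c['K']=np.array([[f,0,c['cx']],[0,f,c['cy']],[0,0,1]]); c['D']=np.array(c['D']); c['W']=np.array(c['world_to_cam']); return c
def ray(c,p):
    u=cv2.undistortPoints(np.array([[p]],float),c['K'],c['D'])[0,0]
    R=c['W'][:3,:3]; return -R.T@c['W'][:3,3], R.T@np.array([u[0],u[1],1])
def onz(c,p,z):
    o,d=ray(c,p); return o+d*(z-o[2])/d[2]
def proj(c,P):
    P=np.atleast_2d(np.array(P,float)); r=cv2.Rodrigues(c['W'][:3,:3])[0]
    return cv2.projectPoints(P,r,c['W'][:3,3],c['K'],c['D'])[0][:,0]
def tri(c1,p1,c2,p2):
    o1,d1=ray(c1,p1);o2,d2=ray(c2,p2)
    d1/=np.linalg.norm(d1);d2/=np.linalg.norm(d2)
    s=np.linalg.lstsq(np.stack([d1,-d2],1),o2-o1,rcond=None)[0]
    a=o1+d1*s[0];b=o2+d2*s[1]; return (a+b)/2,np.linalg.norm(a-b)
def crop(c,x0,y0,w,h,k,name):
    im=cv2.resize(c['image'][y0:y0+h,x0:x0+w],None,fx=k,fy=k,interpolation=cv2.INTER_CUBIC)[:,:,::-1].copy()
    for i in range(0,w,10):
        cv2.line(im,(i*k,0),(i*k,4 if i%50 else 10),(0,255,255),1)
        if i%20==0: cv2.putText(im,str(x0+i),(i*k,20),0,.35,(0,255,255),1)
    for j in range(0,h,10):
        cv2.line(im,(0,j*k),(6,j*k),(0,255,255),1)
        if j%20==0: cv2.putText(im,str(y0+j),(8,j*k+4),0,.35,(0,255,255),1)
    cv2.imwrite('pics/'+name,im)
E
python3 - <<'E'
from h import *
t=cam('top');s=cam('scene')
crop(t,150,165,100,90,6,'t_cl.png');crop(t,290,180,60,50,10,'t_cad.png');crop(t,385,160,70,90,6,'t_st.png')
crop(s,290,190,90,70,8,'s_cl.png');crop(s,215,210,60,60,9,'s_cad.png');crop(s,125,205,70,90,6,'s_st.png')
import numpy as np
def hc(n,k):
    return cv2.imread('pics/'+n)
def stack(ns,out):
    ims=[hc(n,0) for n in ns]; H=max(i.shape[0] for i in ims)
    cv2.imwrite('pics/'+out,np.hstack([cv2.copyMakeBorder(i,0,H-i.shape[0],0,0,0) for i in ims]))
E
```

```text
(no output)
```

View pics/t_cl.png

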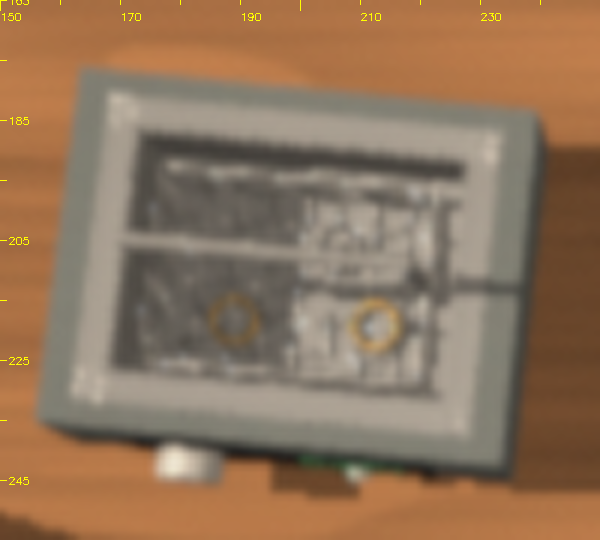

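View pics/t_cad.png

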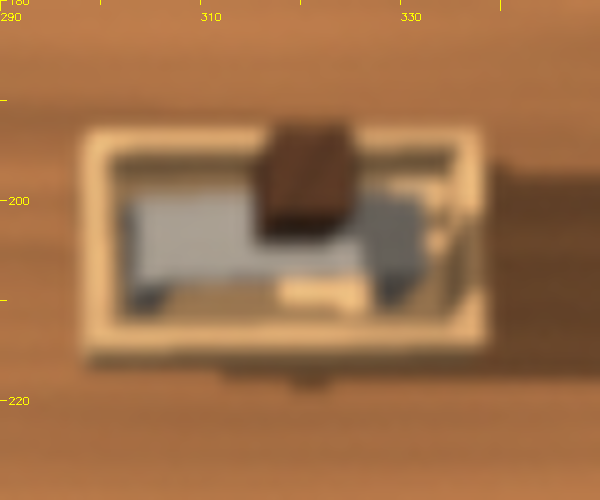

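View pics/t_st.png

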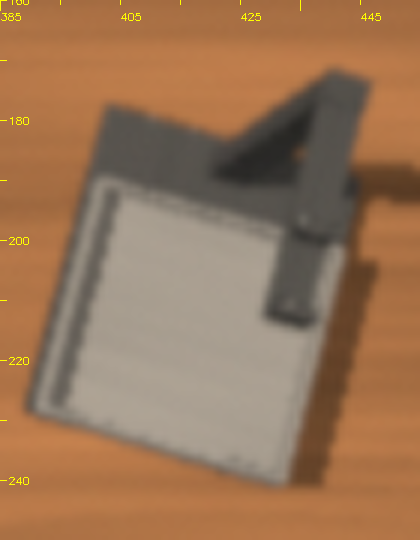

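View pics/s_cl.png

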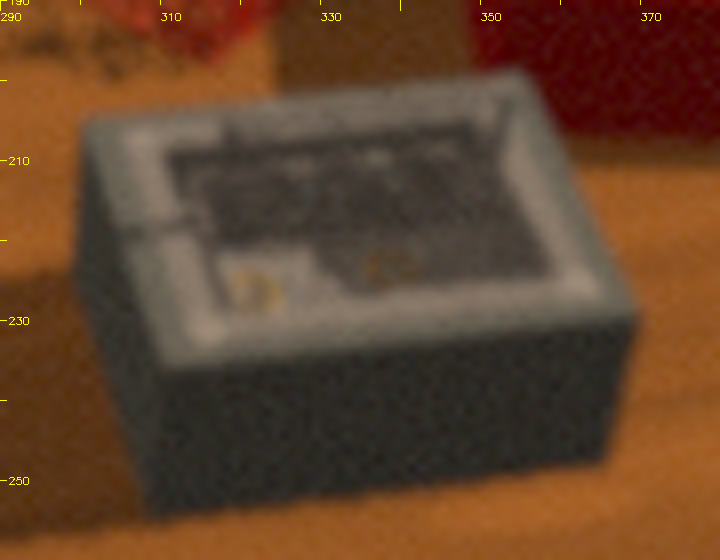

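View pics/s_cad.png

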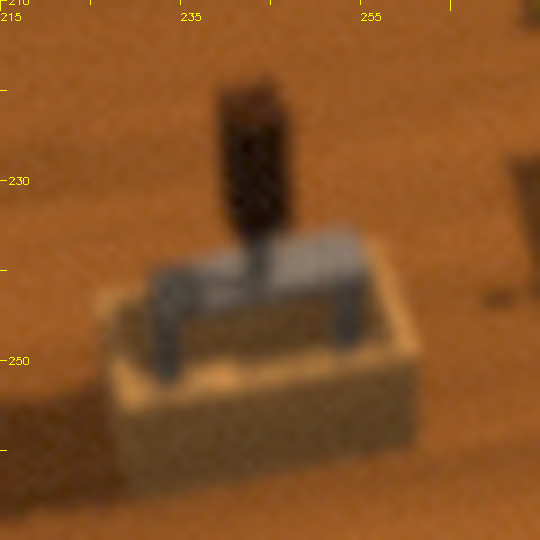

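View pics/s_st.png

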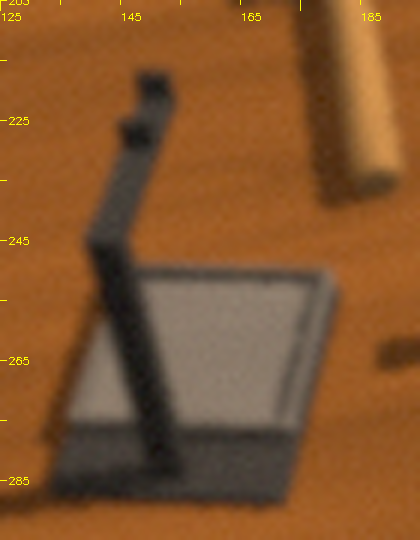

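```bash
cat > m.py <<'E'
from h import *
np.set_printoptions(precision=4,suppress=True)
t=cam('top');s=cam('scene')
R=None
o=bot.get_obs(); from scipy.spatial.transform import Rotation as Ro
print('tool R',Ro.from_euler('xyz',o['tcp_rot'],degrees=True).as_matrix().round(3).tolist())
def pl(name,pts,z,c=t):
    P=np.array([onz(c,p,z) for p in pts]);print(name,P[:,:2].tolist() if 0 else P[:,:2].round(4).tolist(),'mean',P[:,:2].mean(0),'sides',np.linalg.norm(P-np.roll(P,-1,0),axis=1).round(4)); return P
pl('cleaner',[(163.8,176.2),(240,183.7),(235,243.3),(156.7,234.7)],.08)
pl('cleanerS',[(300.5,204.8),(355.3,199),(369.5,229.3),(310.8,235.5)],.08,s)
pl('bar pts',[(171,204.5),(200,206.8)],.13)
pl('caddy',[(298.2,192.8),(338.5,192.8),(338.8,214.8),(298.2,215)],.045)
pl('grip top',[(317.2,192.3),(325.2,192.3),(325.4,200.5),(315.8,200.8)],.14)
pl('plate',[(302.8,199.2),(332,199.2),(332,207.8),(303.3,208.2)],.066)
pl('plateS',[(232.5,240),(254.5,236),(255.2,242),(233,245)],.066,s)
pl('arm end/hook, post end',[(441,172),(445,173.5),(439.5,199.5),(433.5,198.5)],.162)
pl('hooktip',[(429,213),(437,214.5)],.176)
pl('tray/base',[(402.7,177.3),(443,192),(433,241),(390,228)],.01)
E
python3 m.py
```

```text
tool R [[-0.0, 0.31, -0.951], [0.0, -0.951, -0.31], [-1.0, -0.0, -0.0]]
cleaner [[0.6585, 0.3605], [0.6405, 0.182], [0.5006, 0.1927], [0.5209, 0.3732]] mean [0.5801 0.2771] sides [0.1794 0.1402 0.1816 0.1381]
cleanerS [[0.5072, 0.1998], [0.5228, 0.3774], [0.6629, 0.3612], [0.6442, 0.1862]] mean [0.5843 0.2811] sides [0.1782 0.141  0.176  0.1376]
bar pts [[0.5836, 0.3331], [0.5783, 0.2684]] mean [0.5809 0.3007] sides [0.0649 0.0649]
caddy [[0.6249, 0.0438], [0.6248, -0.0534], [0.5713, -0.053], [0.571, 0.0443]] mean [ 0.598  -0.0046] sides [0.0971 0.0535 0.0973 0.0539]
grip top [[0.6091, 0.0068], [0.6091, -0.011], [0.5905, -0.0112], [0.5899, 0.0102]] mean [ 0.5996 -0.0013] sides [0.0179 0.0185 0.0214 0.0195]
plate [[0.6058, 0.0342], [0.6057, -0.0349], [0.5851, -0.0345], [0.5843, 0.0333]] mean [ 0.5952 -0.0004] sides [0.0691 0.0206 0.0678 0.0215]
plateS [[0.5924, -0.0309], [0.5921, 0.0336], [0.6163, 0.03], [0.6124, -0.0333]] mean [ 0.6033 -0.0002] sides [0.0645 0.0245 0.0634 0.0201]
arm end/hook, post end [[0.6504, -0.2656], [0.647, -0.2743], [0.5888, -0.2593], [0.5911, -0.2462]] mean [ 0.6193 -0.2613] sides [0.0093 0.0601 0.0133 0.0624]
hooktip [[0.557, -0.2306], [0.5537, -0.2478]] mean [ 0.5554 -0.2392] sides [0.0175 0.0175]
tray/base [[0.67, -0.2189], [0.6328, -0.318], [0.5109, -0.2874], [0.5432, -0.1829]] mean [ 0.5892 -0.2518] sides [0.1058 0.1256 0.1094 0.1319]
```

```bash
cat >> h.py <<'E'
def wp(x,y,yaw,P):
    a=np.radians(yaw);P=np.array(P,float)/1000
    return np.c_[x+P[:,0]*np.cos(a)-P[:,1]*np.sin(a),y+P[:,0]*np.sin(a)+P[:,1]*np.cos(a),P[:,2]]
E
python3 - <<'E'
from h import *
np.set_printoptions(precision=1,suppress=True)
t=cam('top');s=cam('scene')
for c,n in((t,'top'),(s,'sc')):
  print(n,'cam',onz(c,(0,0),9)[:0],(-c['W'][:3,:3].T@c['W'][:3,3]).round(3))
  for d in(0,180):
    for nm,P in (('stem outer bottom vis z50',[[-13,34,50],[-7,34,50],[-13,-34,50],[-7,-34,50]]),('stem z62',[[-13,30,62],[-7,30,62]]),('tip top',[[13,30,23],[7,30,23],[13,-30,23]]),('plate',[[-13,34,66],[7,34,66],[7,-34,66],[-13,-34,66]]),('shaft at plate',[[0,0,66]]),('griptop',[[0,0,140]])):
      print(d,nm,proj(c,wp(.600,-.001,d,P)).tolist() and proj(c,wp(.600,-.001,d,P)).round(1).tolist())
m=cv2.imread('pics/s_cad.png');cv2.imwrite('pics/b1.png',cv2.convertScaleAbs(m,alpha=1.8,beta=20))
m=cv2.imread('pics/t_cad.png');cv2.imwrite('pics/b2.png',cv2.convertScaleAbs(m,alpha=1.5,beta=20))
E
```

```text
top cam [] [0.4 0.1 1.3]
0 stem outer bottom vis z50 [[303.0, 208.1], [303.0, 205.6], [331.4, 208.0], [331.4, 205.5]]
0 stem z62 [[305.0, 207.3], [305.0, 204.8]]
0 tip top [[303.8, 199.2], [303.8, 201.6], [328.3, 199.1]]
0 plate [[303.4, 207.1], [303.3, 198.7], [332.0, 198.7], [332.2, 207.0]]
0 shaft at plate [[317.7, 201.6]]
0 griptop [[320.8, 196.3]]
180 stem outer bottom vis z50 [[331.2, 197.3], [331.3, 199.8], [302.9, 197.3], [302.9, 199.8]]
180 stem z62 [[330.1, 196.4], [330.2, 198.9]]
180 tip top [[328.5, 209.7], [328.4, 207.2], [303.9, 209.7]]
180 plate [[332.0, 196.2], [332.2, 204.5], [303.4, 204.5], [303.3, 196.2]]
180 shaft at plate [[317.7, 201.6]]
180 griptop [[320.8, 196.3]]
sc cam [] [ 1.4 -0.2  0.9]
0 stem outer bottom vis z50 [[254.0, 238.8], [254.4, 240.2], [231.0, 242.9], [231.4, 244.3]]
0 stem z62 [[252.6, 236.1], [253.0, 237.5]]
0 tip top [[254.8, 251.7], [254.4, 250.3], [234.6, 255.5]]
0 plate [[253.9, 234.8], [255.5, 239.6], [232.0, 243.8], [230.7, 239.0]]
0 shaft at plate [[243.3, 240.0]]
0 griptop [[242.4, 220.8]]
180 stem outer bottom vis z50 [[232.7, 249.2], [232.3, 247.7], [256.1, 245.0], [255.6, 243.5]]
180 stem z62 [[233.9, 246.0], [233.5, 244.5]]
180 tip top [[232.9, 249.2], [233.3, 250.6], [252.8, 245.5]]
180 plate [[232.5, 245.3], [231.1, 240.4], [254.4, 236.2], [256.0, 241.0]]
180 shaft at plate [[243.3, 240.0]]
180 griptop [[242.4, 220.8]]
```

View pics/b1.png

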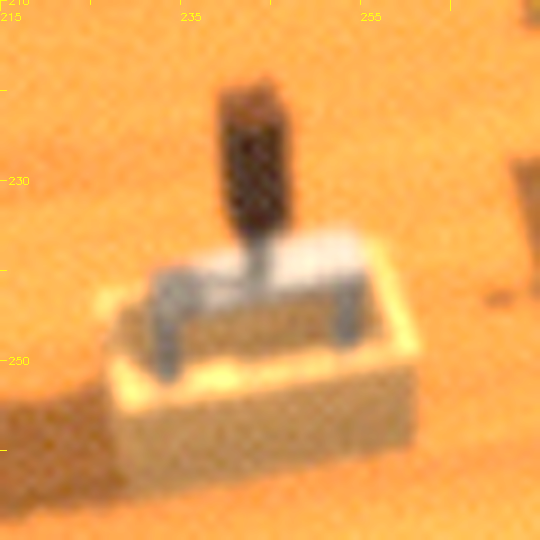

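View pics/b2.png

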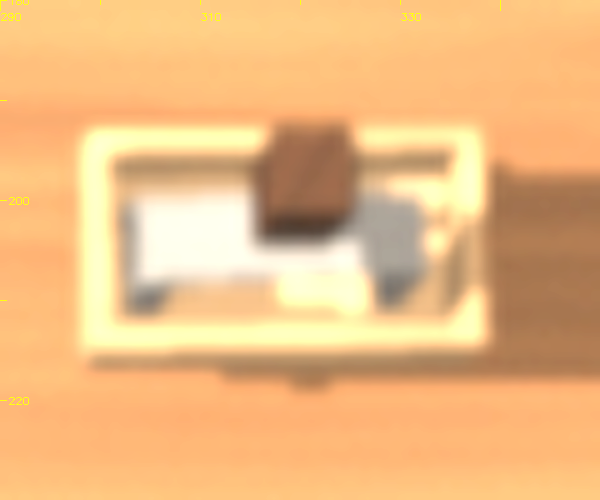

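```bash
python3 - <<'E'
from h import *
np.set_printoptions(precision=4,suppress=True)
t=cam('top');s=cam('scene')
for n,a,b in (('grip top',(320.9,196.5),(242.7,220.4)),('plate ymin xmax',(332,199.2),(233,245)),('plate ymin xmin',(332,207.8),(232.5,240)),('plate ymax xmax',(302.8,199.2),(255.2,242)),('plate ymax xmin',(303.3,208.2),(254.8,236)),
 ('caddy ymax xmin',(298.2,215),(257,236.3)),('caddy ymin xmax',(338.5,192.8),(229,254)),('caddy ymax xmax',(298.2,192.8),(261.3,249)),('cl',(163.8,176.2),(369.5,229.3)),('cl',(235,243.3),(300.5,204.8)),('cl',(240,183.7),(310.8,235.5))):
  print(n,*tri(t,a,s,b))
crop(s,222,212,45,50,14,'s_c2.png')
m=cv2.imread('pics/s_c2.png');cv2.imwrite('pics/b3.png',cv2.convertScaleAbs(m[:600],alpha=1.5,beta=20))
E
```

```text
grip top [ 0.5996 -0.0006  0.1408] 0.0011874804359265497
plate ymin xmax [ 0.6069 -0.034   0.0608] 0.0029732432979322917
plate ymin xmin [ 0.5865 -0.0326  0.0608] 0.005131175363126894
plate ymax xmax [0.6072 0.0328 0.0564] 0.0016443817446337684
plate ymax xmin [0.5856 0.0344 0.0597] 0.003073233390739262
caddy ymax xmin [0.5715 0.0449 0.0426] 0.001542466763270202
caddy ymin xmax [ 0.625  -0.0507  0.0468] 0.004872007784329291
caddy ymax xmax [0.6255 0.0445 0.0429] 0.0017285454938453242
cl [0.6596 0.3621 0.0766] 0.002118177231509688
cl [0.5022 0.1971 0.0763] 0.008652230885039318
cl [0.6417 0.1845 0.0779] 0.005030839230475237
```

View pics/b3.png

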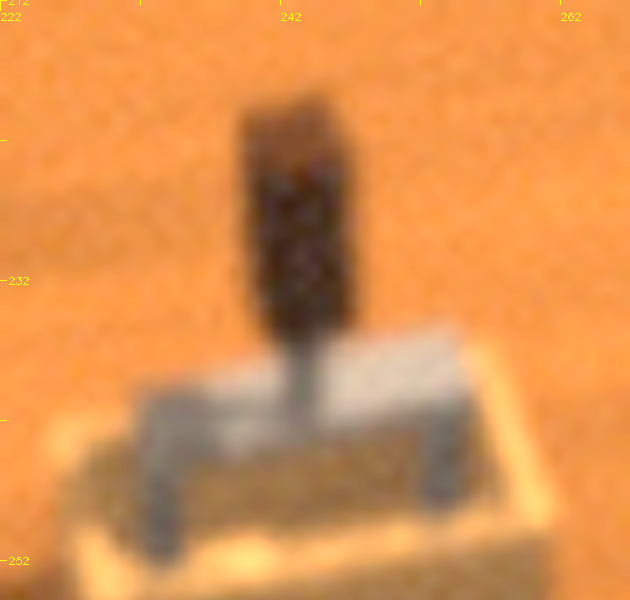

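Emit:
jog_arm:
  deltas:
    - {"x": 0, "y": 0, "z": 30, "twist": 0, "fingers": 1}
    - {"x": 43, "y": 52, "z": 30, "twist": 8}
    - {"x": 86, "y": 104, "z": 30, "twist": 16}
    - {"x": 129, "y": 157, "z": 30, "twist": 24}
    - {"x": 172, "y": 209, "z": 30, "twist": 32}
    - {"x": 215, "y": 261, "z": 30, "twist": 40}
    - {"x": 258, "y": 313, "z": 30, "twist": 48}
    - {"x": 301, "y": 366, "z": 30, "twist": 56}
    - {"x": 344, "y": 418, "z": 30, "twist": 64}
    - {"x": 387, "y": 470, "z": 30, "twist": 72}
  grip_force: 60

```text
validation failed for argument at $.de...
```

Emit:
jog_arm:
  deltas:
    - {"fingers": 1, "x": 0, "y": 0, "z": 30, "twist": 0}
    - {"fingers": 1, "x": 43, "y": 52, "z": 30, "twist": 8}
    - {"fingers": 1, "x": 86, "y": 104, "z": 30, "twist": 16}
    - {"fingers": 1, "x": 129, "y": 157, "z": 30, "twist": 24}
    - {"fingers": 1, "x": 172, "y": 209, "z": 30, "twist": 32}
    - {"fingers": 1, "x": 215, "y": 261, "z": 30, "twist": 40}
    - {"fingers": 1, "x": 258, "y": 313, "z": 30, "twist": 48}
    - {"fingers": 1, "x": 301, "y": 366, "z": 30, "twist": 56}
    - {"fingers": 1, "x": 344, "y": 418, "z": 30, "twist": 64}
    - {"fingers": 1, "x": 387, "y": 470, "z": 30, "twist": 72}
  grip_force: 60

```text
time: 1.5
ee_pos: [0.4573, -0.1736, 0.2786]
tcp_rot: [63.2, 90.0, -26.4]
wrist_force: [0.2, -1.0, 0.8]
opening: 0.0852
```

Emit:
jog_arm:
  deltas:
    - {"fingers": 1, "x": 30, "y": 36, "z": 0, "twist": 0}
    - {"fingers": 1, "x": 60, "y": 72, "z": 0, "twist": 0}
    - {"fingers": 1, "x": 90, "y": 108, "z": -5, "twist": 0}
    - {"fingers": 1, "x": 115, "y": 140, "z": -15, "twist": 0}
    - {"fingers": 1, "x": 135, "y": 163, "z": -30, "twist": 0}
    - {"fingers": 1, "x": 142, "y": 172, "z": -50, "twist": 0}
    - {"fingers": 1, "x": 142, "y": 172, "z": -65, "twist": 0}
    - {"fingers": 1, "x": 142, "y": 172, "z": -65, "twist": 0}

```text
time: 2.3
ee_pos: [0.5986, -0.0011, 0.211]
tcp_rot: [-84.0, 89.8, -173.6]
wrist_force: [-0.3, 0.3, 0.2]
opening: 0.0857
```

```bash
python3 - <<'E'
from h import *
t=cam('top');s=cam('scene');o=bot.get_obs();print(o['ee_pos'],o['tcp_rot'],o['q'])
crop(t,280,160,80,70,8,'t2.png');crop(s,205,170,80,90,6,'s2.png')
E
```

```text
[ 0.59908857 -0.00177995  0.21396365] [ 54.57317413  89.95937707 -35.06561916] [-1.59832470e-01  1.12039022e+01  1.32023503e+01  9.19651334e+01
 -2.32456046e-02  8.94789541e+01]
```

View pics/s2.png

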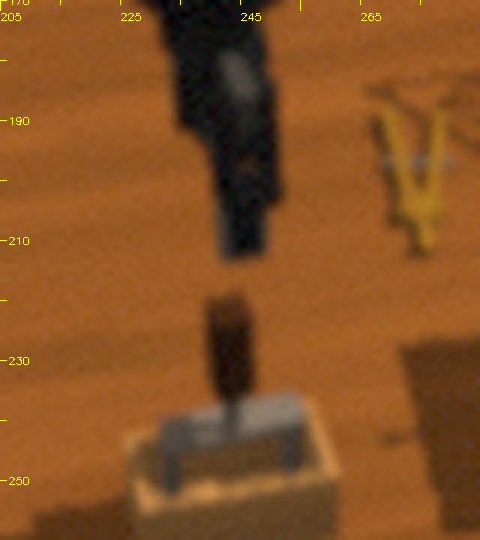

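```bash
python3 - <<'E'
from h import *
s=cam('scene')
print(proj(s,[[.65,-.0018,.197],[.643,-.0018,.197],[.61,-.001,.14],[.61,-.001,.09]]))
E
```

```text
[[245.3755528  216.99963294]
 [244.79374524 215.24588802]
 [243.15785728 223.14389395]
 [243.77027408 236.32767386]]
```

Emit:
jog_arm:
  deltas:
    - {"fingers": 1, "x": 1, "y": 1, "z": -30, "twist": 0}
    - {"fingers": 1, "x": 1, "y": 1, "z": -60, "twist": 0}
    - {"fingers": 1, "x": 1, "y": 1, "z": -85, "twist": 0}
    - {"fingers": 1, "x": 1, "y": 1, "z": -100, "twist": 0}
    - {"fingers": 1, "x": 1, "y": 1, "z": -100, "twist": 0}

```text
time: 2.95
ee_pos: [0.5996, -0.0012, 0.1136]
tcp_rot: [-25.5, 90.0, -115.1]
wrist_force: [0.0, -0.0, -0.0]
opening: 0.0855
```

Emit:
jog_arm:
  deltas:
    - {"fingers": 0, "x": 0, "y": 0, "z": 0, "twist": 0}
    - {"fingers": 0, "x": 0, "y": 0, "z": 0, "twist": 0}
    - {"fingers": 0, "x": 0, "y": 0, "z": 0, "twist": 0}
    - {"fingers": 0, "x": 0, "y": 0, "z": 0, "twist": 0}
    - {"fingers": 0, "x": 0, "y": 0, "z": 0, "twist": 0}
    - {"fingers": 0, "x": 0, "y": 0, "z": 0, "twist": 0}
    - {"fingers": 0, "x": 0, "y": 0, "z": 0, "twist": 0}
  grip_force: 60

```text
time: 3.65
ee_pos: [0.6, -0.0012, 0.1144]
tcp_rot: [70.1, 89.9, -19.6]
wrist_force: [-0.0, -0.4, 6.0]
opening: 0.0193
```

Emit:
jog_arm:
  deltas:
    - {"fingers": 0, "x": 0, "y": 0, "z": 15, "twist": 0}
    - {"fingers": 0, "x": 0, "y": 0, "z": 45, "twist": 0}
    - {"fingers": 0, "x": 0, "y": 0, "z": 85, "twist": 0}
    - {"fingers": 0, "x": 0, "y": 0, "z": 120, "twist": 0}
    - {"fingers": 0, "x": 0, "y": 0, "z": 140, "twist": 0}
    - {"fingers": 0, "x": 0, "y": 0, "z": 140, "twist": 0}

```text
time: 4.25
ee_pos: [0.6008, -0.0012, 0.2582]
tcp_rot: [85.8, 89.6, -3.8]
wrist_force: [0.2, -0.3, -2.1]
opening: 0.019
```

```bash
python3 - <<'E'
from h import *
t=cam('top');s=cam('scene');o=bot.get_obs();print(o['ee_pos'],o['tcp_rot'],o['wrist_force'])
crop(s,200,170,80,90,6,'s3.png')
np.set_printoptions(precision=1,suppress=True)
x,y,z=o['ee_pos']
P=np.array([[-13,34,9],[13,34,18],[-13,-34,0],[13,-34,18],[-13,34,61],[7,34,61],[7,-34,61]])
for d in (0,180):
  W=wp(x,y,d,P);W[:,2]+=z-.1094; print(d,proj(s,W).round(1).tolist())
E
```

```text
[ 0.60004606 -0.00120451  0.25391574] [ 64.43516642  89.94355021 -25.24284732] [ 0.08782685  0.41020709 -1.52509154]
0 [[253.3, 212.0], [255.4, 215.6], [229.1, 218.5], [230.5, 219.8], [252.9, 197.3], [254.6, 201.9], [229.2, 206.0]]
180 [[230.7, 222.3], [228.7, 213.6], [255.5, 220.6], [253.2, 209.5], [229.6, 207.5], [228.2, 202.7], [253.4, 198.7]]
```

View pics/s3.png

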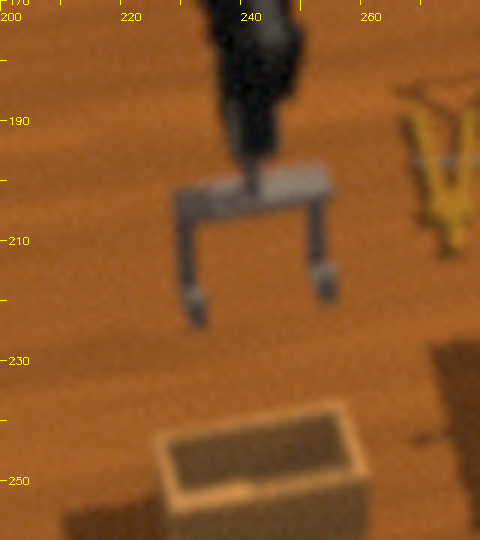

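```bash
python3 - <<'E'
from h import *
np.set_printoptions(precision=1,suppress=True)
t=cam('top');s=cam('scene')
P=wp(.582,.279,-5.8,[[0,-53,130],[0,53,130],[0,-53,70],[0,53,70],[0,0,130]])
print(proj(t,P).tolist());print(proj(s,P).tolist())
for c,n,b in((t,'t4.png',(160,185,75,55)),(s,'s4.png',(300,180,65,60))):
    crop(c,*b,10,n);m=cv2.imread('pics/'+n);cv2.imwrite('pics/'+n,cv2.convertScaleAbs(m,alpha=1.7,beta=10))
E
```

```text
[[218.8767754024711, 207.49322548191938], [171.64671161209486, 202.8198477883048], [221.14838532315036, 211.3004674770002], [176.1216723358712, 206.84506999851186], [195.26132692445253, 205.15650532489414]]
[[317.48799809317353, 205.05443266125124], [352.31185140361447, 201.66455617390275], [315.8377376173699, 220.3616869917159], [349.6200480176235, 216.86617160308114], [335.0343010435478, 203.34594669454455]]
```

View pics/t4.png

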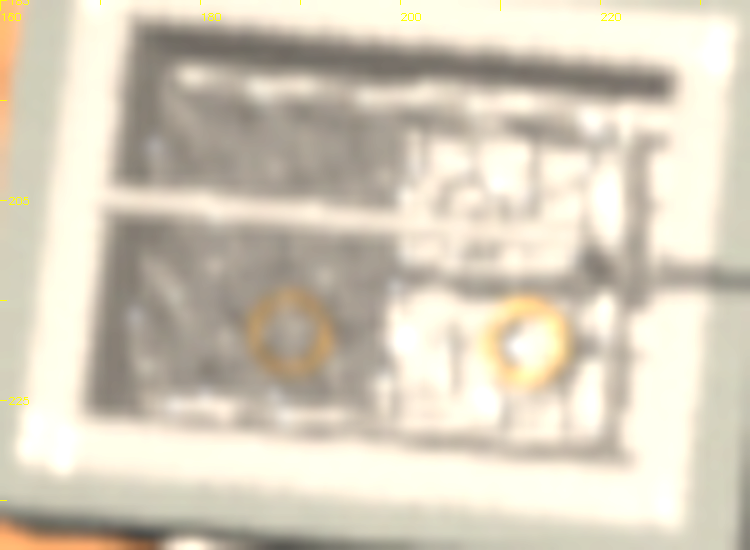

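View pics/s4.png

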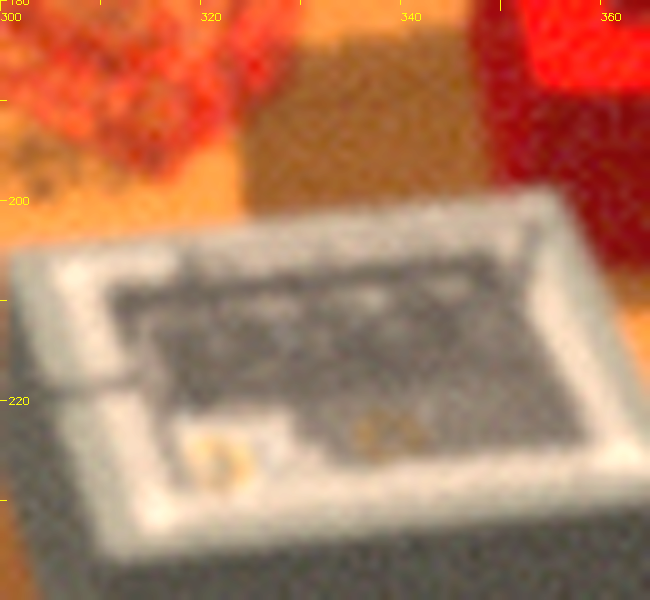

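Emit:
jog_arm:
  deltas:
    - {"fingers": 0, "x": -20, "y": 15, "z": 0, "twist": -1}
    - {"fingers": 0, "x": -50, "y": 45, "z": 0, "twist": -2}
    - {"fingers": 0, "x": -66, "y": 90, "z": 0, "twist": -4}
    - {"fingers": 0, "x": -66, "y": 135, "z": 0, "twist": -5}
    - {"fingers": 0, "x": -66, "y": 180, "z": 0, "twist": -5.3}
    - {"fingers": 0, "x": -66, "y": 225, "z": 0, "twist": -5.3}
    - {"fingers": 0, "x": -66, "y": 260, "z": 0, "twist": -5.3}
    - {"fingers": 0, "x": -66, "y": 280, "z": 0, "twist": -5.3}
    - {"fingers": 0, "x": -66, "y": 284, "z": 0, "twist": -5.3}
    - {"fingers": 0, "x": -66, "y": 284, "z": -10, "twist": -5.3}

```text
time: 5.45
ee_pos: [0.5337, 0.2828, 0.2425]
tcp_rot: [-66.5, 89.9, -161.5]
wrist_force: [-0.1, -0.6, -1.5]
opening: 0.0194
```

```bash
python3 - <<'E'
from h import *
t=cam('top');s=cam('scene');o=bot.get_obs();print(o['ee_pos'],o['tcp_rot'],o['tcp_rot'][2]-o['tcp_rot'][0],o['wrist_force'])
crop(t,150,165,100,90,6,'t5.png');crop(s,290,150,90,90,6,'s5.png')
E
```

```text
[0.53332892 0.28148849 0.24056595] [ -60.05464709   89.76029274 -155.08671998] -95.03207289417605 [ 0.41494754 -0.92078901 -1.86508206]
```

View pics/t5.png

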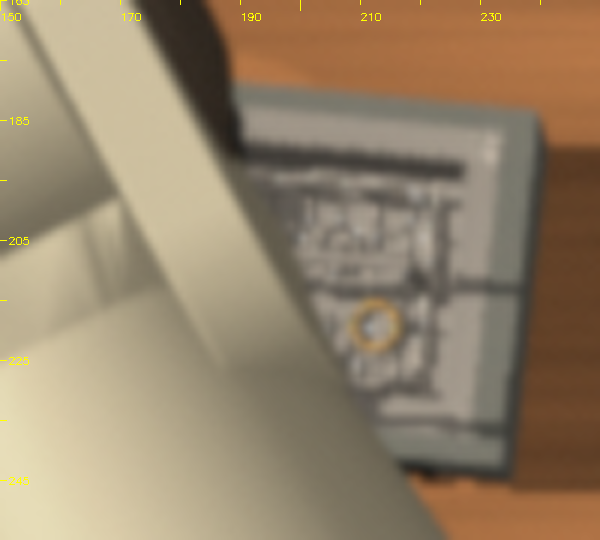

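View pics/s5.png

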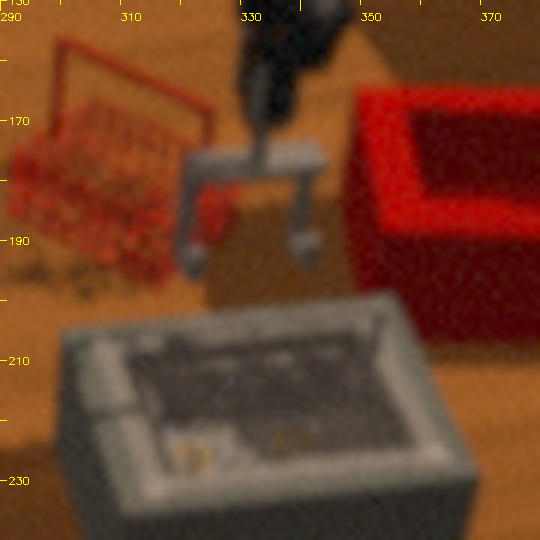

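```bash
python3 - <<'E'
from h import *
s=cam('scene');o=bot.get_obs();x,y,z=o['ee_pos']
W=wp(x,y,-5,[[13,-30,18],[13,30,18],[7,-34,61],[7,34,61]]);W[:,2]+=z-.1094
print(o['ee_pos'],proj(s,W).round(1).tolist())
E
```

```text
[0.53341323 0.2813351  0.24137547] [[321.9, 191.6], [341.4, 189.6], [321.4, 178.8], [343.8, 176.6]]
```

Emit:
jog_arm:
  deltas:
    - {"fingers": 0, "x": 0, "y": 1.5, "z": -15, "twist": 0}
    - {"fingers": 0, "x": 0, "y": 1.5, "z": -28, "twist": 0}
    - {"fingers": 0, "x": 0, "y": 1.5, "z": -33, "twist": 0}
    - {"fingers": 0, "x": 0, "y": 1.5, "z": -33, "twist": 0}

```text
time: 6.0
ee_pos: [0.5331, 0.2821, 0.2075]
tcp_rot: [-59.4, 89.7, -154.5]
wrist_force: [0.9, 0.2, -1.2]
opening: 0.0195
```

Emit:
jog_arm:
  deltas:
    - {"fingers": 0, "x": 8, "y": 0, "z": 0, "twist": 0}
    - {"fingers": 0, "x": 18, "y": -1, "z": 0, "twist": 0}
    - {"fingers": 0, "x": 28, "y": -2, "z": 0, "twist": 0}
    - {"fingers": 0, "x": 38, "y": -3, "z": 0, "twist": 0}
    - {"fingers": 0, "x": 44, "y": -4, "z": 0, "twist": 0}
    - {"fingers": 0, "x": 45, "y": -4, "z": 0, "twist": 0}

```text
time: 6.6
ee_pos: [0.579, 0.2779, 0.2071]
tcp_rot: [-58.7, 89.7, -153.8]
wrist_force: [-0.4, -0.6, -1.1]
opening: 0.0194
```

```bash
python3 - <<'E'
from h import *
t=cam('top');s=cam('scene');o=bot.get_obs();print(o['ee_pos'],o['tcp_rot'][2]-o['tcp_rot'][0],o['wrist_force'])
crop(s,295,155,70,75,8,'s6.png')
m=cv2.imread('pics/s6.png');cv2.imwrite('pics/s6.png',cv2.convertScaleAbs(m,alpha=1.7,beta=10))
E
```

```text
[0.57828402 0.27805262 0.20730426] -95.10750510609137 [-0.22664517 -0.12910285 -1.50921972]
```

View pics/s6.png

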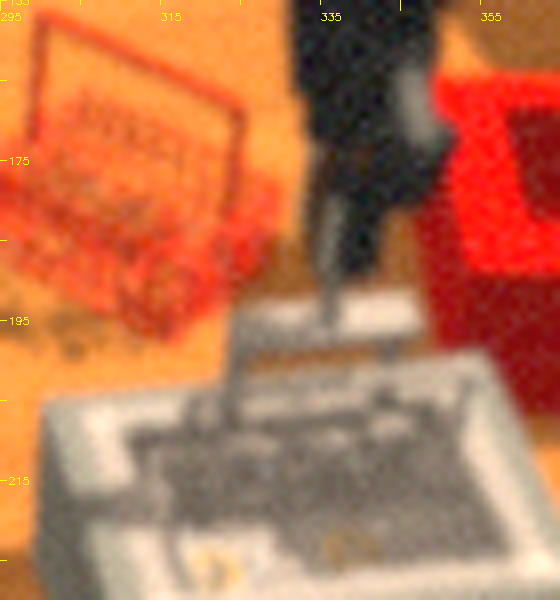

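Emit:
jog_arm:
  deltas:
    - {"fingers": 0, "x": 0.5, "y": 3, "z": 0, "twist": 0}
    - {"fingers": 0, "x": 0.5, "y": 3, "z": 8, "twist": 0}
    - {"fingers": 0, "x": 0.5, "y": 3, "z": 15, "twist": 0}
    - {"fingers": 0, "x": 0.5, "y": 3, "z": 20, "twist": 0}
    - {"fingers": 0, "x": 0.5, "y": 3, "z": 24, "twist": 0}
    - {"fingers": 0, "x": 0.5, "y": 3, "z": 28, "twist": 0}
    - {"fingers": 0, "x": 0.5, "y": 3, "z": 32, "twist": 0}
    - {"fingers": 0, "x": 0.5, "y": 3, "z": 35, "twist": 0}
    - {"fingers": 0, "x": 0.5, "y": 3, "z": 35, "twist": 0}

```text
time: 7.6
ee_pos: [0.5789, 0.2811, 0.2427]
tcp_rot: [-60.0, 89.7, -155.1]
wrist_force: [-0.1, 0.0, -3.2]
opening: 0.0189
```

```bash
python3 - <<'E'
from h import *
t=cam('top');s=cam('scene');o=bot.get_obs();print(o['ee_pos'],o['tcp_rot'][2]-o['tcp_rot'][0],o['wrist_force'])
crop(s,295,155,70,75,8,'s7.png')
m=cv2.imread('pics/s7.png');cv2.imwrite('pics/s7.png',cv2.convertScaleAbs(m,alpha=1.7,beta=10))
E
```

```text
[0.57880577 0.28105323 0.24210727] -95.11174656374678 [-0.81678594 -0.14774329 -3.93496942]
```

View pics/s7.png

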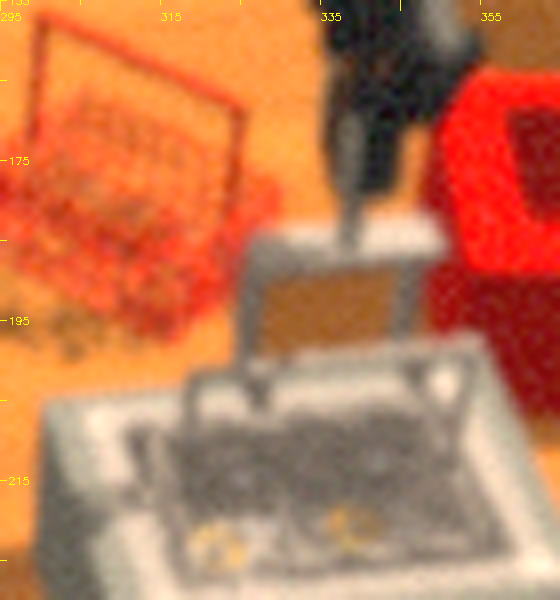

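```bash
python3 - <<'E'
from h import *
t=cam('top');s=cam('scene')
crop(t,415,165,40,55,13,'t8.png');crop(s,130,208,40,45,13,'s8.png')
for n in('t8.png','s8.png'):
  m=cv2.imread('pics/'+n);m=cv2.convertScaleAbs(m,alpha=2.5,beta=20);cv2.imwrite('pics/'+n,m[:, :])
  print(m.shape)
a=cv2.imread('pics/t8.png')[:600];cv2.imwrite('pics/t8.png',a)
crop(t,385,170,65,80,7,'t9.png')
m=cv2.imread('pics/t9.png');cv2.imwrite('pics/t9.png',cv2.convertScaleAbs(m,alpha=1.5,beta=10))
E
```

```text
(715, 520, 3)
(585, 520, 3)
```

View pics/t8.png

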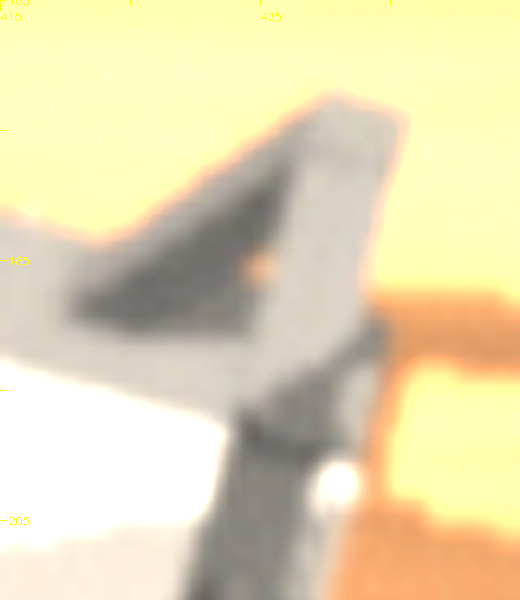

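View pics/s8.png

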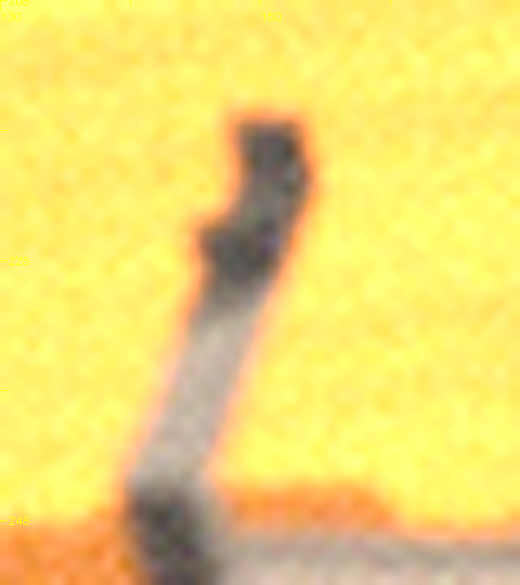

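View pics/t9.png

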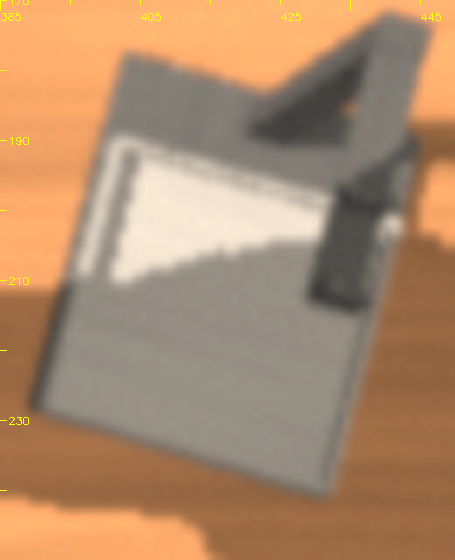

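```bash
python3 - <<'E'
from h import *
np.set_printoptions(precision=4,suppress=True)
t=cam('top');s=cam('scene')
print('tip out',*tri(t,(433,212.5),s,(150.9,217.4)))
for p in [(429.2,211.8),(436.8,213.5),(433,212.6)]: print('tip top z176',onz(t,p,.176))
for p in [(433.8,197.2),(441.9,199.3),(437.8,198.2)]: print('backstop',onz(t,p,.176))
print('tipS',onz(s,(150.9,217.4),.176)); print('bsS +18edge',onz(s,(148.5,225.5),.176))
print('arm post end top',[onz(t,p,.163)[:2] for p in[(440.7,172.3),(446,174)]],[onz(s,p,.163)[:2] for p in[(140.3,245),(146.4,245)]])
# base quad on t9 /7
def q(p): return (p[0]/7+385,p[1]/7+170)
B=[q((123,52)),q((417,137)),q((330,496)),q((35,408))]
P=np.array([onz(t,p,z)[:2] for p,z in zip(B,(.018,.018,.018,.018))]);print('base',P.tolist(),P.mean(0))
S=[(133.5,288),(172.5,288.5),(181,251),(147,249.5)]
P=np.array([onz(s,p,z)[:2] for p,z in zip(S,(.0,.0,.018,.018))]);print('baseS',P.tolist(),P.mean(0))
E
```

```text
tip out [ 0.559  -0.2406  0.1698] 0.0013162567397941567
tip top z176 [ 0.5597 -0.2312  0.176 ]
tip top z176 [ 0.5559 -0.2475  0.176 ]
tip top z176 [ 0.5579 -0.2393  0.176 ]
backstop [ 0.5916 -0.2426  0.176 ]
backstop [ 0.587 -0.26   0.176]
backstop [ 0.5894 -0.2512  0.176 ]
tipS [ 0.5667 -0.2392  0.176 ]
bsS +18edge [ 0.5972 -0.2468  0.176 ]
arm post end top [array([ 0.6495, -0.2645]), array([ 0.6456, -0.2761])] [array([ 0.6503, -0.2718]), array([ 0.6541, -0.2569])]
base [[0.6680380289539267, -0.21657672873692863], [0.6374117288270966, -0.31951500622093665], [0.5105981313389182, -0.28291000588011983], [0.5415824384412388, -0.18103629054510495]] [ 0.5894 -0.25  ]
baseS [[0.643315367167569, -0.32216826735584925], [0.6710836490606303, -0.2174282841528316], [0.5519199132400051, -0.17925828087135726], [0.5211539270983558, -0.2763811312365364]] [ 0.5969 -0.2488]
```

Emit:
jog_arm:
  deltas:
    - {"fingers": 0, "x": 0, "y": 0, "z": 5, "twist": 0}
    - {"fingers": 0, "x": 0, "y": 0, "z": 12, "twist": 0}
    - {"fingers": 0, "x": 0, "y": 0, "z": 21, "twist": 0}
    - {"fingers": 0, "x": 0, "y": 0, "z": 31, "twist": 0}
    - {"fingers": 0, "x": 0, "y": 0, "z": 41, "twist": 0}
    - {"fingers": 0, "x": 0, "y": 0, "z": 51, "twist": 0}
    - {"fingers": 0, "x": 0, "y": 0, "z": 60, "twist": 0}
    - {"fingers": 0, "x": 0, "y": 0, "z": 67, "twist": 0}
    - {"fingers": 0, "x": 0, "y": 0, "z": 71, "twist": 0}
    - {"fingers": 0, "x": 0, "y": 0, "z": 72, "twist": 0}

```text
time: 8.9
ee_pos: [0.5789, 0.2811, 0.3145]
tcp_rot: [-60.1, 89.7, -155.2]
wrist_force: [0.0, 0.1, -3.8]
opening: 0.0193
```

```bash
python3 - <<'E'
from h import *
s=cam('scene');o=bot.get_obs();print(o['ee_pos'],o['tcp_rot'][2]-o['tcp_rot'][0],o['wrist_force'],o['q'])
crop(s,290,130,90,110,5,'s10.png')
E
```

```text
[0.57884133 0.28106577 0.31422289] -95.10994490288047 [ 0.5680965  -0.70724193 -3.58354445] [2.58972546e+01 2.19006538e+01 3.77872036e+01 1.06210110e+02
 5.73009235e-03 1.21007183e+02]
```

View pics/s10.png

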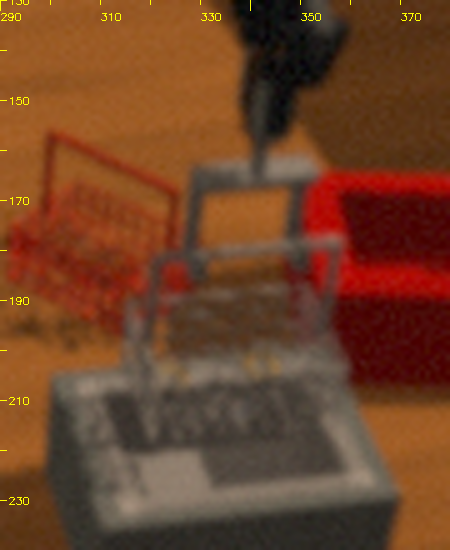

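Emit:
jog_arm:
  deltas:
    - {"fingers": 0, "x": 0, "y": -2, "z": 0, "twist": 0}
    - {"fingers": 0, "x": -1, "y": -7, "z": 0, "twist": 0}
    - {"fingers": 0, "x": -2, "y": -15, "z": 0, "twist": -0.3}
    - {"fingers": 0, "x": -4, "y": -26, "z": 0, "twist": -0.6}
    - {"fingers": 0, "x": -6, "y": -40, "z": 0, "twist": -0.9}
    - {"fingers": 0, "x": -9, "y": -56, "z": 0, "twist": -1.3}
    - {"fingers": 0, "x": -11, "y": -74, "z": 0, "twist": -1.7}
    - {"fingers": 0, "x": -14, "y": -93, "z": 0, "twist": -2.1}
    - {"fingers": 0, "x": -17, "y": -112, "z": 0, "twist": -2.5}
    - {"fingers": 0, "x": -20, "y": -131, "z": 0, "twist": -3}

```text
time: 9.95
ee_pos: [0.5585, 0.1482, 0.3144]
tcp_rot: [-58.9, 89.7, -157.0]
wrist_force: [-0.1, -0.1, -3.2]
opening: 0.0194
```

Emit:
jog_arm:
  deltas:
    - {"fingers": 0, "x": -3, "y": -19, "z": 0, "twist": -0.4}
    - {"fingers": 0, "x": -6, "y": -38, "z": 0, "twist": -0.9}
    - {"fingers": 0, "x": -9, "y": -57, "z": 0, "twist": -1.4}
    - {"fingers": 0, "x": -12, "y": -76, "z": 0, "twist": -1.9}
    - {"fingers": 0, "x": -15, "y": -95, "z": 0, "twist": -2.4}
    - {"fingers": 0, "x": -18, "y": -114, "z": 0, "twist": -2.9}
    - {"fingers": 0, "x": -21, "y": -133, "z": 0, "twist": -3.4}
    - {"fingers": 0, "x": -24, "y": -152, "z": 0, "twist": -3.9}
    - {"fingers": 0, "x": -27, "y": -171, "z": 0, "twist": -4.4}
    - {"fingers": 0, "x": -30, "y": -190, "z": 0, "twist": -4.9}

```text
time: 10.95
ee_pos: [0.5278, -0.0434, 0.3145]
tcp_rot: [-57.4, 89.7, -160.6]
wrist_force: [0.7, -0.3, -3.7]
opening: 0.0191
```

Emit:
jog_arm:
  deltas:
    - {"fingers": 0, "x": -3, "y": -19, "z": 0, "twist": -0.4}
    - {"fingers": 0, "x": -6, "y": -38, "z": 0, "twist": -0.8}
    - {"fingers": 0, "x": -9, "y": -57, "z": 0, "twist": -1.2}
    - {"fingers": 0, "x": -12, "y": -76, "z": 0, "twist": -1.6}
    - {"fingers": 0, "x": -15, "y": -94, "z": 0, "twist": -2}
    - {"fingers": 0, "x": -17, "y": -111, "z": 0, "twist": -2.3}
    - {"fingers": 0, "x": -20, "y": -127, "z": 0, "twist": -2.6}
    - {"fingers": 0, "x": -22, "y": -141, "z": 0, "twist": -2.9}
    - {"fingers": 0, "x": -24, "y": -153, "z": 0, "twist": -3.1}
    - {"fingers": 0, "x": -25, "y": -163, "z": 0, "twist": -3.3}

```text
time: 11.95
ee_pos: [0.5024, -0.2074, 0.3145]
tcp_rot: [-57.0, 89.7, -163.4]
wrist_force: [0.7, 1.3, -3.6]
opening: 0.0192
```

Emit:
jog_arm:
  deltas:
    - {"fingers": 0, "x": -1, "y": -7, "z": -1, "twist": 0}
    - {"fingers": 0, "x": -2, "y": -12, "z": -3, "twist": 0}
    - {"fingers": 0, "x": -2, "y": -15, "z": -6, "twist": 0}
    - {"fingers": 0, "x": -2, "y": -16, "z": -10, "twist": 0}
    - {"fingers": 0, "x": -2, "y": -16, "z": -14, "twist": 0}
    - {"fingers": 0, "x": -2, "y": -16, "z": -17, "twist": 0}
    - {"fingers": 0, "x": -2, "y": -16, "z": -19, "twist": 0}
    - {"fingers": 0, "x": -2, "y": -16, "z": -19, "twist": 0}
    - {"fingers": 0, "x": -2, "y": -16, "z": -19, "twist": 0}

```text
time: 12.85
ee_pos: [0.5004, -0.2233, 0.2957]
tcp_rot: [-55.7, 89.7, -162.2]
wrist_force: [-0.6, 0.0, -3.2]
opening: 0.0191
```

```bash
python3 - <<'E'
from h import *
s=cam('scene');t=cam('top');o=bot.get_obs();print(o['ee_pos'],o['tcp_rot'][2]-o['tcp_rot'][0],o['wrist_force'],o['q'])
crop(s,110,140,110,140,5,'s11.png')
crop(t,380,150,90,110,5,'t11.png')
a=cv2.imread('pics/s11.png');b=cv2.imread('pics/t11.png');cv2.imwrite('pics/s11.png',cv2.convertScaleAbs(a[100:],alpha=1.6,beta=10))
E
```

```text
[ 0.50045832 -0.22338767  0.29576048] -106.46432015061725 [-0.26864899  0.19695193 -3.67470724] [-23.96155168   6.30061084  16.85234352 100.75591133  -0.1898076
  82.50310667]
```

View pics/s11.png

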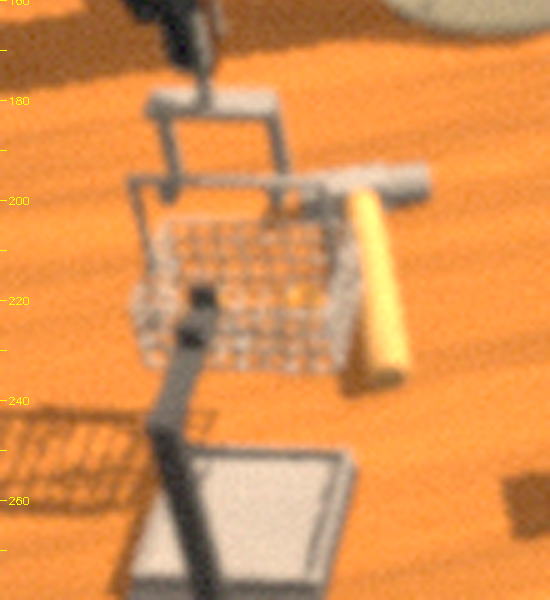

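View pics/t11.png

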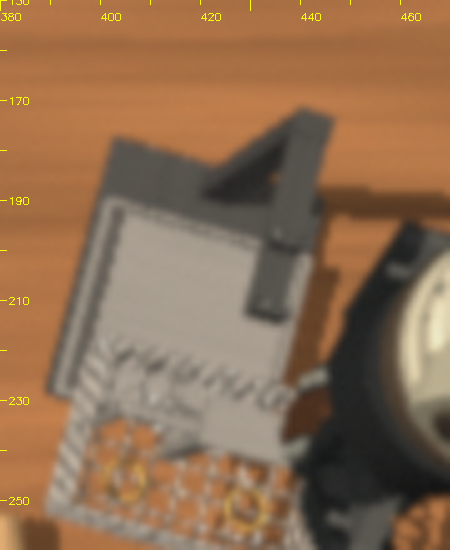

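```bash
python3 - <<'E'
from h import *
s=cam('scene');t=cam('top');o=bot.get_obs();x,y,z=o['ee_pos']
print('bar centre now S',proj(s,wp(x,y,-16.5,[[0,0,1e3*(z-.1004)],[0,-53,1e3*(z-.1004)],[0,53,1e3*(z-.1004)],[0,-30,1e3*(z-.1004)],[0,30,1e3*(z-.1004)]])).round(1).tolist())
for c in(s,t):print('hook tip outer edge/backstop -x edge/+x edge/throat',proj(c,wp(.577,-.2455,-16.5,[[-18,0,176],[13,0,176],[18,0,176],[0,0,162],[72,0,164]])).round(1).tolist())
E
```

```text
bar centre now S [[154.4, 195.5], [135.3, 195.1], [173.5, 195.9], [143.6, 195.3], [165.2, 195.8]]
hook tip outer edge/backstop -x edge/+x edge/throat [[150.3, 215.8], [147.4, 223.7], [146.9, 225.0], [149.6, 224.3], [142.5, 243.1]]
hook tip outer edge/backstop -x edge/+x edge/throat [[433.4, 211.8], [436.9, 198.2], [437.4, 196.0], [433.5, 204.8], [441.6, 173.7]]
```

Emit:
jog_arm:
  deltas:
    - {"fingers": 0, "x": 2, "y": -1, "z": 0, "twist": 0}
    - {"fingers": 0, "x": 6, "y": -2, "z": 0, "twist": 0}
    - {"fingers": 0, "x": 12, "y": -4, "z": 0, "twist": 0}
    - {"fingers": 0, "x": 19, "y": -6, "z": 0, "twist": 0}
    - {"fingers": 0, "x": 27, "y": -8, "z": 0, "twist": 0}
    - {"fingers": 0, "x": 35, "y": -11, "z": 0, "twist": 0}
    - {"fingers": 0, "x": 42, "y": -13, "z": 0, "twist": 0}
    - {"fingers": 0, "x": 48, "y": -15, "z": 0, "twist": 0}
    - {"fingers": 0, "x": 52, "y": -16, "z": 0, "twist": 0}
    - {"fingers": 0, "x": 54, "y": -17, "z": 0, "twist": 0}

```text
time: 14.05
ee_pos: [0.5548, -0.2405, 0.2955]
tcp_rot: [-57.7, 89.7, -164.1]
wrist_force: [-0.6, -0.1, -3.1]
opening: 0.0195
```

Emit:
jog_arm:
  deltas:
    - {"fingers": 0, "x": 2, "y": -1, "z": 0, "twist": 0}
    - {"fingers": 0, "x": 6, "y": -2, "z": 0, "twist": 0}
    - {"fingers": 0, "x": 11, "y": -3, "z": 0, "twist": 0}
    - {"fingers": 0, "x": 16, "y": -5, "z": 0, "twist": 0}
    - {"fingers": 0, "x": 20, "y": -6, "z": 0, "twist": 0}
    - {"fingers": 0, "x": 23, "y": -7, "z": 0, "twist": 0}
    - {"fingers": 0, "x": 23.5, "y": -7, "z": 0, "twist": 0}
    - {"fingers": 0, "x": 23.5, "y": -7, "z": 0, "twist": 0}
    - {"fingers": 0, "x": 23.5, "y": -7, "z": 0, "twist": 0}

```text
time: 14.95
ee_pos: [0.5782, -0.2475, 0.2956]
tcp_rot: [-57.6, 89.7, -164.1]
wrist_force: [0.3, 0.2, -3.6]
opening: 0.0197
```

```bash
python3 - <<'E'
from h import *
s=cam('scene');t=cam('top');o=bot.get_obs();print(o['ee_pos'],o['tcp_rot'][2]-o['tcp_rot'][0],o['wrist_force'])
crop(s,115,180,75,75,8,'s12.png')
crop(t,380,150,90,110,5,'t12.png')
a=cv2.imread('pics/s12.png');cv2.imwrite('pics/s12.png',cv2.convertScaleAbs(a,alpha=1.6,beta=10))
E
```

```text
[ 0.57819468 -0.24746259  0.29566774] -106.46320110701333 [-0.13754575  0.43908792 -2.88283874]
```

View pics/s12.png

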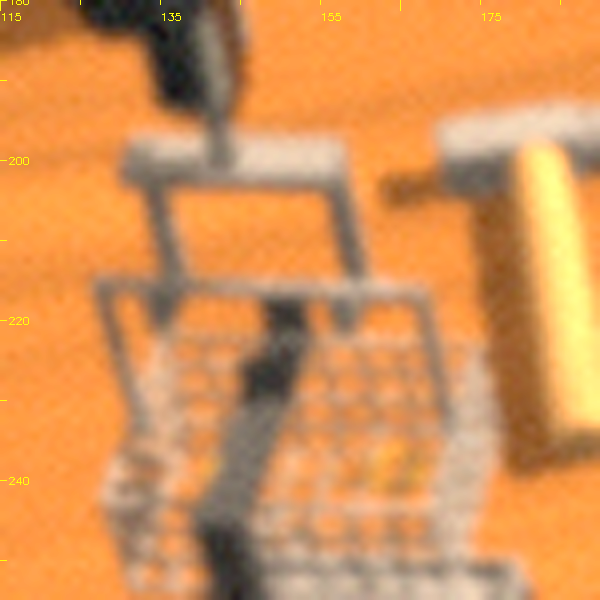

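View pics/t12.png

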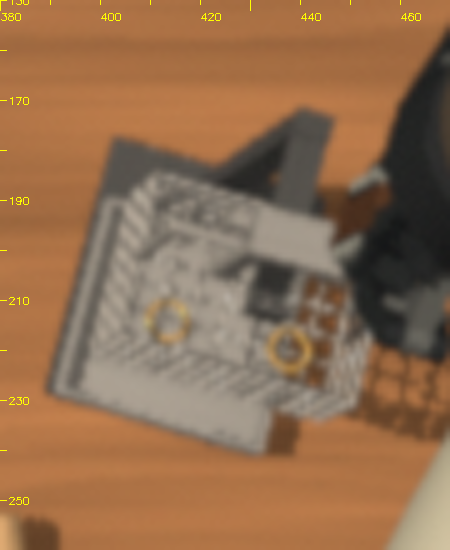

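Emit:
jog_arm:
  deltas:
    - {"fingers": 0, "x": 0, "y": 2, "z": -3, "twist": 0}
    - {"fingers": 0, "x": 0, "y": 2, "z": -7, "twist": 0}
    - {"fingers": 0, "x": 0, "y": 2, "z": -12, "twist": 0}
    - {"fingers": 0, "x": 0, "y": 2, "z": -17, "twist": 0}
    - {"fingers": 0, "x": 0, "y": 2, "z": -21, "twist": 0}
    - {"fingers": 0, "x": 0, "y": 2, "z": -25, "twist": 0}
    - {"fingers": 0, "x": 0, "y": 2, "z": -28, "twist": 0}
    - {"fingers": 0, "x": 0, "y": 2, "z": -31, "twist": 0}
    - {"fingers": 0, "x": 0, "y": 2, "z": -33, "twist": 0}
    - {"fingers": 0, "x": 0, "y": 2, "z": -35, "twist": 0}

```text
time: 16.05
ee_pos: [0.5783, -0.2455, 0.2609]
tcp_rot: [-50.8, 89.7, -157.3]
wrist_force: [0.8, -1.4, -1.6]
opening: 0.0192
```

```bash
python3 - <<'E'
from h import *
s=cam('scene');t=cam('top');o=bot.get_obs();print(o['ee_pos'],o['tcp_rot'][2]-o['tcp_rot'][0],o['wrist_force'])
crop(s,115,190,75,75,8,'s13.png')
a=cv2.imread('pics/s13.png');cv2.imwrite('pics/s13.png',cv2.convertScaleAbs(a,alpha=1.6,beta=10))
E
```

```text
[ 0.57820865 -0.24542218  0.26065127] -106.46056424274065 [ 0.03762435 -0.57586257 -0.90794247]
```

View pics/s13.png

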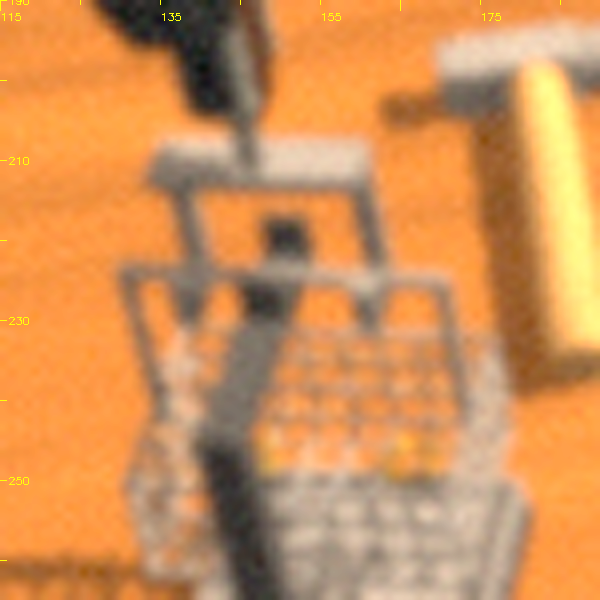

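Emit:
jog_arm:
  deltas:
    - {"fingers": 0, "x": 0, "y": 0, "z": -4, "twist": 0}
    - {"fingers": 0, "x": 0, "y": 0, "z": -8, "twist": 0}
    - {"fingers": 0, "x": 0, "y": 0, "z": -12, "twist": 0}
    - {"fingers": 0, "x": 0, "y": 0, "z": -15, "twist": 0}
    - {"fingers": 0, "x": 0, "y": 0, "z": -15, "twist": 0}
    - {"fingers": 0, "x": 0, "y": 0, "z": -15, "twist": 0}

```text
time: 16.75
ee_pos: [0.5781, -0.2454, 0.2456]
tcp_rot: [-57.1, 89.7, -163.6]
wrist_force: [-0.3, 0.3, -1.1]
opening: 0.0194
```

```bash
python3 - <<'E'
from h import *
s=cam('scene');t=cam('top');o=bot.get_obs();print(o['ee_pos'],o['tcp_rot'][2]-o['tcp_rot'][0],o['wrist_force'])
crop(s,115,190,75,75,8,'s14.png')
a=cv2.imread('pics/s14.png');cv2.imwrite('pics/s14.png',cv2.convertScaleAbs(a,alpha=1.6,beta=10))
crop(t,380,150,90,110,5,'t14.png')
E
```

```text
[ 0.57824977 -0.24546863  0.24585213] -106.46315103881506 [ 0.90218027  0.4002016  -1.63690314]
```

View pics/s14.png

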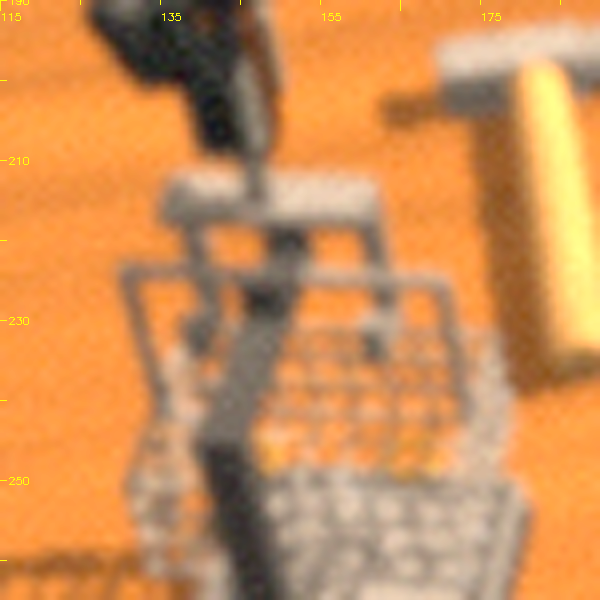

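View pics/t14.png

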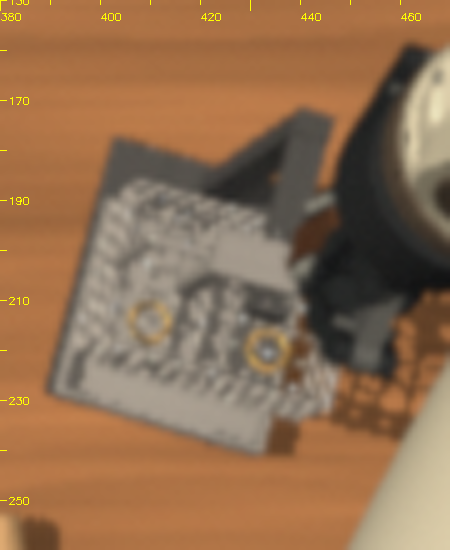

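Emit:
jog_arm:
  deltas:
    - {"fingers": 0, "x": -4, "y": 1, "z": 0, "twist": 0}
    - {"fingers": 0, "x": -9, "y": 2.7, "z": 0, "twist": 0}
    - {"fingers": 0, "x": -15, "y": 4.5, "z": 0, "twist": 0}
    - {"fingers": 0, "x": -21, "y": 6.2, "z": 0, "twist": 0}
    - {"fingers": 0, "x": -27, "y": 8, "z": 0, "twist": 0}
    - {"fingers": 0, "x": -33, "y": 9.8, "z": 0, "twist": 0}
    - {"fingers": 0, "x": -39, "y": 11.5, "z": 0, "twist": 0}
    - {"fingers": 0, "x": -45, "y": 13.3, "z": 0, "twist": 0}
    - {"fingers": 0, "x": -48, "y": 14.2, "z": 0, "twist": 0}
    - {"fingers": 0, "x": -48, "y": 14.2, "z": 0, "twist": 0}

```text
time: 17.85
ee_pos: [0.5299, -0.2312, 0.2461]
tcp_rot: [-50.2, 89.7, -156.6]
wrist_force: [0.5, -0.6, -1.5]
opening: 0.0193
```

```bash
python3 - <<'E'
from h import *
s=cam('scene');o=bot.get_obs();print(o['ee_pos'],o['wrist_force'])
crop(s,115,185,75,75,8,'s15.png')
a=cv2.imread('pics/s15.png');cv2.imwrite('pics/s15.png',cv2.convertScaleAbs(a,alpha=1.6,beta=10))
E
```

```text
[ 0.53017042 -0.23126984  0.24599977] [ 0.00539886  0.17269086 -1.23245499]
```

View pics/s15.png

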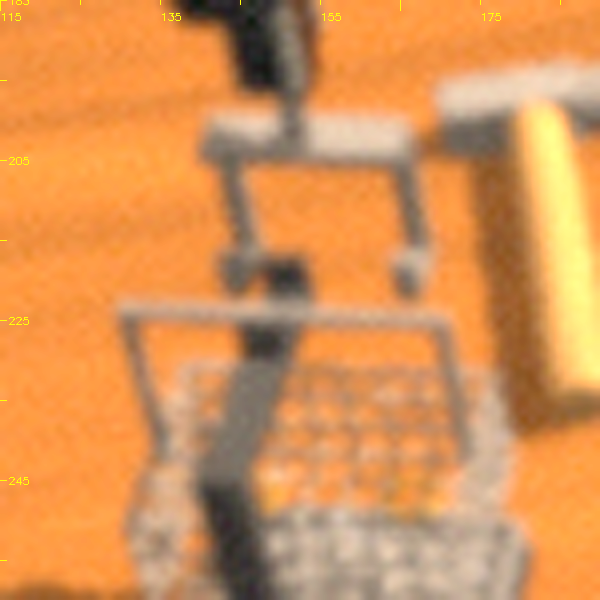

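Emit:
jog_arm:
  deltas:
    - {"fingers": 0, "x": 0, "y": 0, "z": 15, "twist": 0}
    - {"fingers": 0, "x": 0, "y": 0, "z": 40, "twist": 0}
    - {"fingers": 0, "x": 0, "y": 10, "z": 65, "twist": 1}
    - {"fingers": 0, "x": 5, "y": 35, "z": 70, "twist": 4}
    - {"fingers": 0, "x": 15, "y": 70, "z": 70, "twist": 7}
    - {"fingers": 0, "x": 28, "y": 110, "z": 70, "twist": 10}
    - {"fingers": 0, "x": 42, "y": 150, "z": 65, "twist": 13}
    - {"fingers": 0, "x": 56, "y": 190, "z": 60, "twist": 16}
    - {"fingers": 0, "x": 67, "y": 220, "z": 55, "twist": 16.7}
    - {"fingers": 0, "x": 70, "y": 230, "z": 50, "twist": 16.7}

```text
time: 18.9
ee_pos: [0.6011, 0.0016, 0.2951]
tcp_rot: [-59.7, 89.7, -149.3]
wrist_force: [0.0, -0.8, -1.1]
opening: 0.0189
```

Emit:
jog_arm:
  deltas:
    - {"fingers": 0, "x": 0, "y": 0, "z": -20, "twist": 0}
    - {"fingers": 0, "x": 0, "y": 0, "z": -40, "twist": 0}
    - {"fingers": 0, "x": 0, "y": 0, "z": -50, "twist": 0}
    - {"fingers": 0, "x": 0, "y": 0, "z": -50, "twist": 0}

```text
time: 19.3
ee_pos: [0.6006, 0.0011, 0.2436]
tcp_rot: [-69.0, 89.6, -158.6]
wrist_force: [0.2, -0.3, -1.6]
opening: 0.0196
```

```bash
python3 - <<'E'
from h import *
s=cam('scene');t=cam('top');o=bot.get_obs();print(o['ee_pos'],o['tcp_rot'][2]-o['tcp_rot'][0],o['wrist_force'])
crop(s,115,150,160,130,5,'s16.png')
E
```

```text
[0.6011243  0.00118113 0.24583648] -89.62062974959014 [-0.3760149  -0.87689672 -0.69250804]
```

View pics/s16.png

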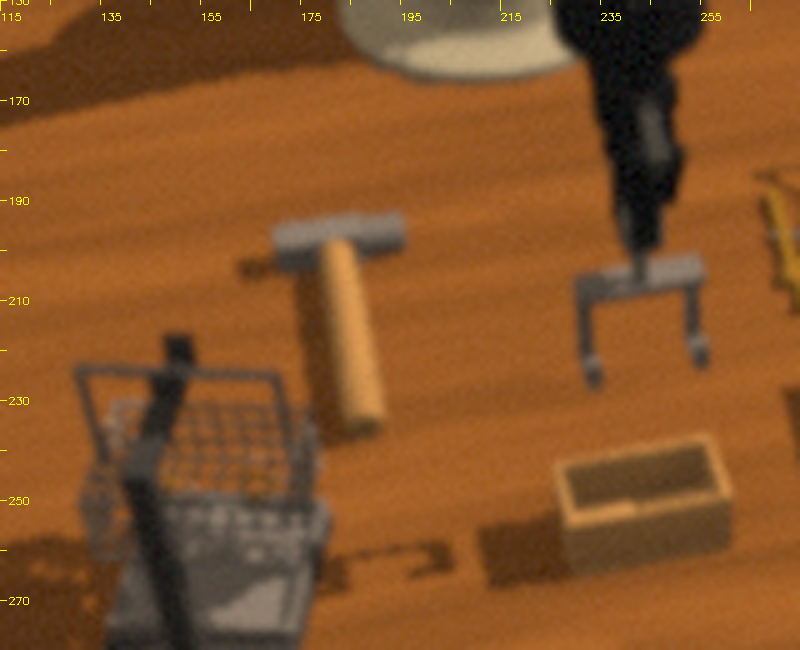

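Emit:
jog_arm:
  deltas:
    - {"fingers": 0, "x": -1, "y": -3, "z": -25, "twist": 0}
    - {"fingers": 0, "x": -1, "y": -3, "z": -50, "twist": 0}
    - {"fingers": 0, "x": -1, "y": -3, "z": -72, "twist": 0}
    - {"fingers": 0, "x": -1, "y": -3, "z": -90, "twist": 0}
    - {"fingers": 0, "x": -1, "y": -3, "z": -105, "twist": 0}
    - {"fingers": 0, "x": -1, "y": -3, "z": -117, "twist": 0}
    - {"fingers": 0, "x": -1, "y": -3, "z": -125, "twist": 0}
    - {"fingers": 0, "x": -1, "y": -3, "z": -129, "twist": 0}
    - {"fingers": 0, "x": -1, "y": -3, "z": -130, "twist": 0}
    - {"fingers": 0, "x": -1, "y": -3, "z": -130, "twist": 0}

```text
time: 20.4
ee_pos: [0.6003, -0.0018, 0.1163]
tcp_rot: [-48.9, 89.8, -138.6]
wrist_force: [-1.0, -0.0, -0.7]
opening: 0.0193
```

Lower the last couple of millimetres until contact.

Emit:
jog_arm:
  deltas:
    - {"fingers": 0, "x": 0, "y": 0, "z": -1, "twist": 0}
    - {"fingers": 0, "x": 0, "y": 0, "z": -2, "twist": 0}
    - {"fingers": 0, "x": 0, "y": 0, "z": -2, "twist": 0}

```text
time: 20.7
ee_pos: [0.6004, -0.0018, 0.1145]
tcp_rot: [-44.9, 89.8, -134.5]
wrist_force: [0.6, 0.4, -0.7]
opening: 0.0195
```

Emit:
jog_arm:
  deltas:
    - {"fingers": 0, "x": 0, "y": 0, "z": -0.7, "twist": 0}
    - {"fingers": 0, "x": 0, "y": 0, "z": -0.7, "twist": 0}

```text
time: 20.9
ee_pos: [0.6005, -0.0019, 0.1144]
tcp_rot: [-35.7, 89.8, -125.3]
wrist_force: [-0.8, 0.0, 4.1]
opening: 0.0194
```

```bash
python3 - <<'E'
from h import *
s=cam('scene');t=cam('top');o=bot.get_obs();print(o['ee_pos'],o['wrist_force'])
crop(s,205,190,70,75,8,'s17.png')
E
```

```text
[ 0.60050817 -0.00188555  0.11438718] [-2.97160361 -1.08211461  5.98052622]
```

View pics/s17.png

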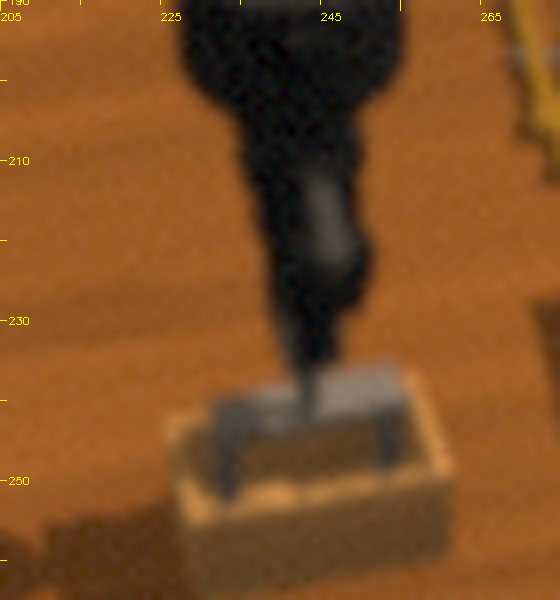

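Light contact with the caddy floor (6 N). Opening the gripper.

Emit:
jog_arm:
  deltas:
    - {"fingers": 0.2, "x": 0, "y": 0, "z": 0, "twist": 0}
    - {"fingers": 0.3, "x": 0, "y": 0, "z": 0, "twist": 0}
    - {"fingers": 0.5, "x": 0, "y": 0, "z": 0, "twist": 0}
    - {"fingers": 0.8, "x": 0, "y": 0, "z": 0, "twist": 0}
    - {"fingers": 1, "x": 0, "y": 0, "z": 0, "twist": 0}
    - {"fingers": 1, "x": 0, "y": 0, "z": 0, "twist": 0}
    - {"fingers": 1, "x": 0, "y": 0, "z": 0, "twist": 0}

```text
time: 21.7
ee_pos: [0.6005, -0.0019, 0.1144]
tcp_rot: [-36.4, 89.8, -126.1]
wrist_force: [-0.8, 0.3, 0.4]
opening: 0.0855
```

Emit:
jog_arm:
  deltas:
    - {"fingers": 1, "x": 0, "y": 0, "z": 15, "twist": 0}
    - {"fingers": 1, "x": 0, "y": 0, "z": 40, "twist": 0}
    - {"fingers": 1, "x": 0, "y": 0, "z": 80, "twist": 0}
    - {"fingers": 1, "x": 0, "y": 0, "z": 120, "twist": 0}
    - {"fingers": 1, "x": -40, "y": 0, "z": 150, "twist": 0}
    - {"fingers": 1, "x": -90, "y": 0, "z": 150, "twist": 0}
    - {"fingers": 1, "x": -140, "y": 0, "z": 150, "twist": 0}
    - {"fingers": 1, "x": -190, "y": 0, "z": 150, "twist": 0}
    - {"fingers": 1, "x": -200, "y": 0, "z": 150, "twist": 0}
    - {"fingers": 1, "x": -200, "y": 0, "z": 150, "twist": 0}

```text
time: 22.7
ee_pos: [0.3996, -0.0019, 0.2664]
tcp_rot: [37.3, 89.8, -52.4]
wrist_force: [0.7, 0.6, 0.1]
opening: 0.0853
```

```bash
python3 - <<'E'
from h import *
s=cam('scene');t=cam('top');o=bot.get_obs();print(o['time'],o['ee_pos'],o['qd'],o['wrist_force'])
crop(s,115,180,160,120,5,'s18.png');crop(t,290,150,160,110,5,'t18.png')
cv2.imwrite('pics/full18.png',s['image'][:,:,::-1])
E
```

```text
22.8 [ 0.40132381 -0.00189013  0.26520686] [ 1.47282900e-02  2.08540812e+00  4.34583466e-01 -3.92822979e-01
 -8.80348095e-04 -1.53317253e-01] [ 0.28241809 -0.65396209 -1.5244685 ]
```

View pics/s18.png

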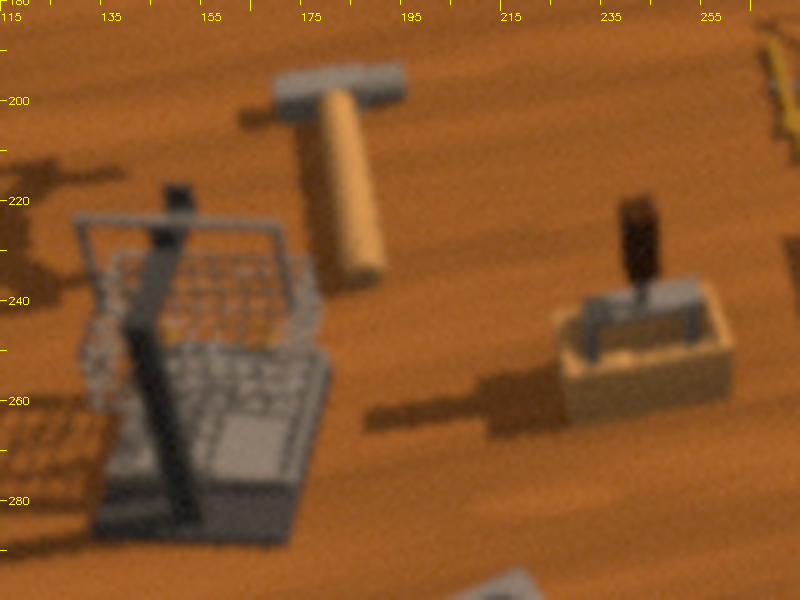

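View pics/t18.png

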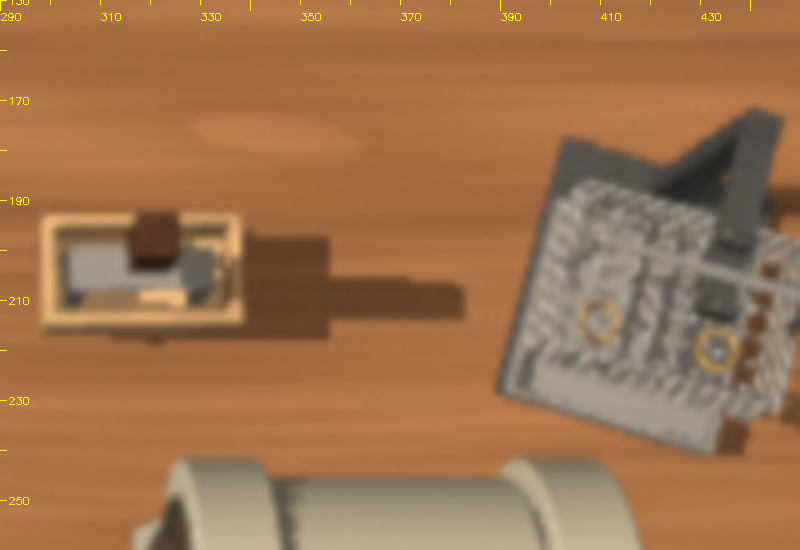

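View pics/full18.png

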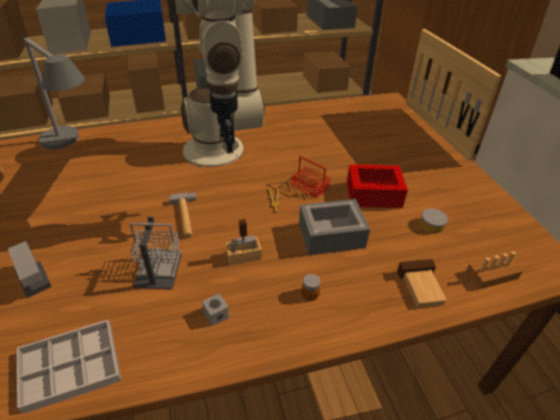

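The bar lies in the hook between the tip and the back stop, at about (433,206) in the top view. The lifter stands upright in its caddy at (243,240) in the scene view, and nothing else has moved. I'll let it settle briefly, then hand in.

Emit:
jog_arm:
  deltas:
    - {"fingers": 1, "x": 0, "y": 0, "z": 0, "twist": 0}
    - {"fingers": 1, "x": 0, "y": 0, "z": 0, "twist": 0}
    - {"fingers": 1, "x": 0, "y": 0, "z": 0, "twist": 0}
    - {"fingers": 1, "x": 0, "y": 0, "z": 0, "twist": 0}
    - {"fingers": 1, "x": 0, "y": 0, "z": 0, "twist": 0}

```text
time: 23.3
ee_pos: [0.4015, -0.0019, 0.265]
tcp_rot: [-11.6, 89.9, -101.2]
wrist_force: [-0.3, -0.4, -0.7]
opening: 0.0849
```

```bash
python3 - <<'E'
from h import *
a=cv2.imread('pics/full18.png')[:,:,::-1].astype(int);s=cam('scene')
print(abs(a-s['image'].astype(int))[210:300,120:200].mean(), abs(a-s['image'].astype(int))[300:350,400:500].mean())
print(ticket.job_done())
E
```

```text
2.5654166666666667 2.8175333333333334
the job is handed in; nothing more can be done
None
```

The job is done and handed in at about 23 s of the 72 s allowed. I took the lifter from its caddy, caught the basket's bar and lifted the basket out of the tank. I then hung the basket in the drip stand's hook, withdrew the lifter to the open side and stood it back in the caddy.

**Basket:** In the last pictures the bar lies in the hook between the tip and the back stop, and the basket hangs level over the tray. It was at rest: two pictures half a second apart differed only by camera noise around the stand. I judged level by eye and did not measure the tilt.

**Lifter:** It stands upright in the caddy, and the gripper is open about 200 mm away, touching nothing.

**Bench:** The hammer, jar, doming block, dividers and red look-alikes appear where they were.

**Forces:** The largest wrist force I read was about 6 N, as the lifter met the caddy floor.

**Disagreements:** The two cameras' position readings differed by about 4 mm for the cleaner and up to 9 mm at the hook. I mostly took values in between or checked again at close range, and the clearances covered the rest. The first pictures left unclear which way the lifter's prongs opened, so I settled that after raising it. My first move call was refused for its format, and nothing moved.

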